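# Cap the pigment jar and put it in the rack

## Robot

A 6-joint arm with a two-finger parallel gripper is mounted at the origin on the work surface. World frame = base frame: x ahead of the robot, y to its left, z up, the work surface at z = 0. Lengths are in m, angles in rad, forces in N, time in s.
With the tool pointing down it reaches from about 0.325 to 0.775 m from the base axis. Payload 9.3 kg.
Tool frame: the origin (TCP) lies between the finger pads; the fingertips stand 8 mm ahead of it and the grasp point (between the pads) lies 11 mm behind it (r.tips_ahead is the distance from the TCP to the fingertips, in m); z points along the fingers, y is the line along which they close (so a half turn about z gives the same grasp; the last joint's range is limited). The gripper opens to 85 mm and grips with 20 to 120 N. Pads are 22 mm wide; open, the fingers measure 114 mm over their backs; the gripper's body (76 mm by 85 mm) begins 54 mm behind the grasp point. The pads swing forward as they close: fully open they stand 13 mm farther back than shut.
Start: joints at [0.958, 0.259, 0.021, 1.334, 0, 1.418], TCP at [0.244, 0.493, 0.239] pointing down, gripper open.
Joint ranges: [-3.04, 3.04], [-0.91, 1.82], [-1.04, 1.36], [-1.92, 1.95], [-1.52, 1.45], [-3.14, 3.14]. Speed limits (rad/s): [2.22, 2.22, 2.79, 3.14, 3.14, 3.14].

## Interface

Orientations are given as a rotation vector (axis times angle).
In Python, from workcell import r, claw, imaging, finish_job, readout gives the robot as it stands. The module is installed in compiled form; this text tells all that it offers. Calls block until the motion is done:
- r.move_ptp(position, orientation): joint-space move of the TCP to a pose.
- r.move_straight(position, feed=0.15, ori=None): straight line of the TCP; ori=None keeps the orientation; feed is the mean speed in m/s.
- r.set_joints(angles): joint-space move.
- claw.let_go() and claw.close_gripper(newtons=None): open the fingers fully, or close them until they stop; newtons is the grip in N (None keeps the last).
- r.hold(seconds).
- r.inverse_kinematics(position, orientation): joint angles nearest the present ones, or None.
- imaging.grab_frame(name): name is "scene" or "top" or "wrist"; returns the picture (400x640x3 uint8, red, green, blue); there is no depth.
- imaging.camera_info(name): a dict with "intrinsics" (3x3 intrinsics, pixels), "extrinsics" (4x4, takes a point from world to camera coordinates). Camera axes: x right, y up, looking along -z (the intrinsics and any distortion apply to the point x, -y, -z); pixel columns grow to the right and rows downward; lengths in m; the calibration is good to about 2 mm. A picture is of the moment at which its call begins: read the wrist's pose just before it. camera_info takes no time and is no camera call; for the wrist camera it gives the pose at the moment of the call.
A pose or a line that the arm cannot do raises r.PlanningError and nothing moves.
- finish_job(): hands the job in; it is judged then, once.
Readings, each from a call of its own:
- readout.read_time(): time.
- readout.read_joint_pos(): joint angles.
- readout.read_qd(): joint speeds.
- readout.read_effort(): joint torques, N m.
- readout.read_eef_pos(): TCP position.
- readout.read_orientation(): TCP orientation.
- readout.read_wrist_force(): force on the tool from outside, world axes, zero at the start.
- readout.read_ft_torque(): the same for the moment, N m.
- readout.read_grip_width(): finger opening in m.
- readout.read_gripper_force(): force on a finger pad.
Only numpy, scipy, OpenCV 4.12 (cv2) and the standard library are available. Lean on these libraries where they do the work, as an engineer would, in place of code of your own. Each camera call takes 0.05 s, during which the arm holds its last target. There are 200 camera calls.

## Task

The cap of one amber pigment jar on the bench is standing proud: press it fully home until it snaps shut. Then slide that jar, upright on the bench and without lifting it, under the rack's front bar into the empty bay until it meets the back fence. Leave the other jars, the bowl, the beaker and the brass weight where they are.

Things in the scene. Friction and masses are not known exactly. Their poses are not given: they have to be found in the camera images.
- jar: the jar to cap and put away: round amber glass, 64 mm across up to 56 mm height (shoulder), then a 52 mm neck to 73 mm, loose on the bench, 0.3 to 0.5 kg. Origin at the centre of its underside, z up. With the cap home its whole height is 76 mm. Its heading has no meaning.
- jar_cap (a joint): height in m of that jar's white push-on cap above its home seat: 0 = fully home on the shoulder, up to 0.016 = raised; it starts at 0.012 to 0.0155. The cap (62 mm across, 20 mm high) slides along the jar's axis and cannot come off; a detent 5 mm above home takes about 8 N to press through, then the cap snaps home and stays.
- cap_top (a point): centre of the flat top of that cap; 76 mm above the jar's underside when the cap is home.
- rack: fixed light-wood rack, three bays side by side along its y, open towards its -x (the robot's side). Origin on the bench, centre of the middle bay. Bay centres at y = -84, 0, 84 mm, 76 mm wide inside; partitions 8 mm thick, 82 mm high, x = -30 to 45 mm. Back fence 30 mm high, inner face at x = 34 mm: a jar fully in has its centre at x = 2 mm. No floor: jars slide on the bench.
- bar (a point): middle of the steel bar that runs along the rack's y over all the bays, at rack x = -12 mm: 10 mm deep, underside 82 mm and top 92 mm above the bench; this point is at the bar's centre, 87 mm up. A capped jar (76 mm) passes under it, a jar with its cap up does not.
- bay_mat: flat dark rubber disc (56 mm across, under 1 mm thick, no obstacle) on the bench at the centre of the one empty bay; origin at its centre, axes parallel to the rack's. Any of the three bays may be the empty one.
- jar_b: a closed, capped amber jar of the same make (64 mm across, 76 mm high), standing in one of the rack's bays; origin at the centre of its underside. Leave it.
- jar_c: a closed, capped amber jar of the same make (64 mm across, 76 mm high), standing in another of the rack's bays; origin at the centre of its underside. Leave it.
- jar_d: a closed, capped amber jar of the same make (64 mm across, 76 mm high), standing by itself on the left of the bench; origin at the centre of its underside. Leave it.
- dish: loose white porcelain bowl, 84 mm across, 28 mm high, right of the rack; origin under its centre. Leave it.
- beaker: loose glass beaker, 72 mm across, 85 mm high, left of the rack; origin under its centre. Leave it.
- weight: loose brass paper weight, 60 mm across, 62 mm high, on the right; origin under its centre. Leave it.
Mind the look-alikes: they are no part of the job. Leave any black or pink look-alike of the jar alone.

How it is judged:
On the way, in this order (a step that is already met when the one before it is completed fails the run):
1. the proud cap is pressed home (value of joint jar_cap below 0.002 m), for 0.2 s.
2. the capped jar stands in the empty bay (horizontal distance between jar and bay_mat below 0.012 m and value of joint jar_cap below 0.002 m and angle between jar's own z axis and vertical below 0.06 rad), for 0.2 s.
At the end, for the whole second after the job is handed in: The jar stands upright (within 0.06 rad) and still on the bench in the empty bay, its centre within 12 mm of the mat's centre, and its cap is within 2 mm of home (all of step 2 and height (world z) of jar below 0.005 m and linear speed of jar below 0.01 m/s); the robot touches nothing.
It fails at once if the jar is lifted more than 20 mm off the bench (height (world z) of jar above 0.02 m).
It fails at once if the jar is tipped by more than 0.5 rad (angle between jar's own z axis and vertical above 0.5 rad).
It fails at once if another jar, the bowl, the beaker or the weight is moved by more than 20 mm (distance of any of jar_b, jar_c, jar_d, dish, beaker, weight from where it was at the start of the episode above 0.02 m).
It also fails if it takes over 58 s, if anything falls off the work surface, if the arm or the gripper's body presses on something with over 40 N, if the wrist force passes 120 N, or if a joint passes its speed limit or range.

## Working session

There is one attempt and no reset: what is moved stays moved. The work goes in short steps, each a Python script; the robot and the scene stay as the last script left them, time stands still between calls to the robot, and variables do not carry over. Pictures are saved under pics/ and viewed, at most 10 in all, crops included, and the job is handed in when it is done.

```bash
mkdir -p pics; python3 - <<'E'
from workcell import r, claw, imaging, finish_job, readout
import cv2, numpy as np
for n in("scene","top"):
    f=imaging.grab_frame(n); cv2.imwrite(f"pics/{n}0.png",f[:,:,::-1])
    i=imaging.camera_info(n); print(n,{k:np.round(v,4).tolist() if not isinstance(v,str) else v for k,v in i.items()})
print(readout.read_time(),readout.read_orientation())
E
```

```text
scene {'intrinsics': [[375.1361, 0.0, 316.7931], [0.0, 375.1361, 199.4484], [0.0, 0.0, 1.0]], 'extrinsics': [[0.0122, 0.9999, -0.0088, -0.0086], [-0.7138, 0.0149, 0.7002, 0.2929], [0.7003, -0.0023, 0.7139, -1.2591], [0.0, 0.0, 0.0, 1.0]]}
top {'intrinsics': [[388.6166, 0.0, 314.3397], [0.0, 388.6166, 197.0524], [0.0, 0.0, 1.0]], 'extrinsics': [[-0.0019, -1.0, 0.0001, -0.0185], [0.9982, -0.0019, 0.0593, -0.4908], [-0.0593, 0.0002, 0.9982, -1.155], [0.0, 0.0, 0.0, 1.0]]}
0.1 [-7.15763965e-01 -3.05850680e+00  1.66843445e-03]
```

View pics/scene0.png

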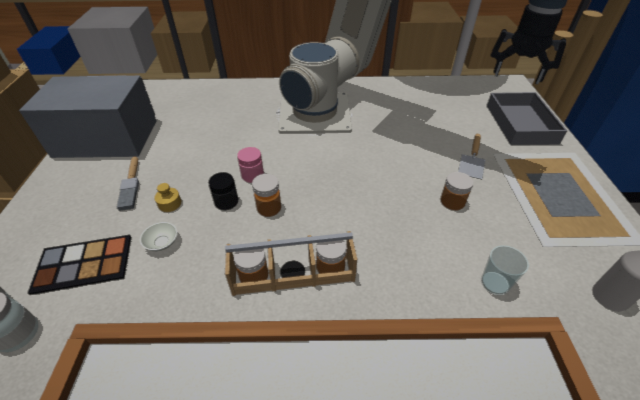

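View pics/top0.png

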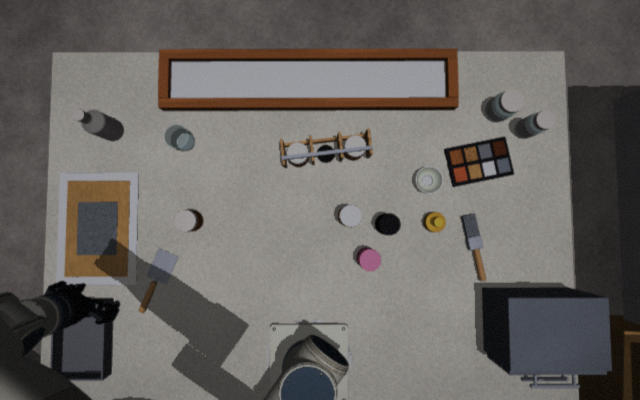

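Candidates: the amber jar at scene (267,195) / top (350,215), and the amber jar at scene (456,190) / top (188,220). The second stands alone on the left, so it is jar_d. The first seems to show amber neck below its cap, so it should be the proud one. The black (223,191) and pink (251,165) ones are look-alikes. The dark mat is in the middle bay, at scene (292,269) / top (326,153). I'll confirm this in one crop and measure.

```bash
cat > h.py <<'E'
import numpy as np, cv2
from workcell import r, claw, imaging, finish_job, readout
def ray(info,uv):
    K=np.array(info["intrinsics"]);E=np.array(info["extrinsics"])
    d=np.linalg.inv(K)@[uv[0],uv[1],1]; d=E[:3,:3].T@(d*[1,-1,-1])
    return -E[:3,:3].T@E[:3,3], d
def onplane(info,uv,z):
    o,d=ray(info,uv); return o+d*(z-o[2])/d[2]
def proj(info,p):
    K=np.array(info["intrinsics"]);E=np.array(info["extrinsics"])
    c=(E[:3,:3]@p+E[:3,3])*[1,-1,-1]; c=K@c; return c[:2]/c[2]
def blob(mask,near):
    n,l,s,c=cv2.connectedComponentsWithStats(mask.astype(np.uint8))
    k=1+np.argmin([np.hypot(*(c[i]-near))+(1e3 if s[i,4]<25 else 0) for i in range(1,n)])
    return c[k],s[k],l==k
E
python3 - <<'E'
from h import *
S=cv2.imread("pics/scene0.png");T=cv2.imread("pics/top0.png")
R=lambda im,x,y,w,h,k:cv2.resize(im[y:y+h,x:x+w],None,fx=k,fy=k,interpolation=cv2.INTER_CUBIC)
a=R(S,205,140,100,80,4);b=R(S,410,140,100,80,4)
c=R(T,270,120,120,75,10/3);d=R(T,310,195,100,75,4)[:250]
d=d[:, :400]
cv2.imwrite("pics/crop1.png",np.vstack([np.hstack([a,b]),np.hstack([c,d])]))
ti=imaging.camera_info("top")
hsv=cv2.cvtColor(T,cv2.COLOR_BGR2HSV)
white=(hsv[:,:,1]<45)&(hsv[:,:,2]>185)
for nm,n,z in(("cap",(350,215),.0895),("jard",(188,220),.076),("b",(297,155),.076),("c",(355,147),.076)):
    ce,s,_=blob(white,n); print(nm,ce,s,onplane(ti,ce,z))
ce,s,_=blob(hsv[:,:,2]<50,(326,153)); print("mat",ce,s,onplane(ti,ce,0))
E
```

```text
Traceback (most recent call last):
  File "h.py", line 14, in blob
    k=1+np.argmin([np.hypot(*(c[i]-near))+(1e3 if s[i,4]<25 else 0) for i in range(1,n)])
        ~~~~~~~~~^^^^^^^^^^^^^^^^^^^^^^^^^^^^^^^^^^^^^^^^^^^^^^^^^^^^^^^^^^^^^^^^^^^^^^^^
ValueError: attempt to get argmin of an empty sequence
```

View pics/crop1.png

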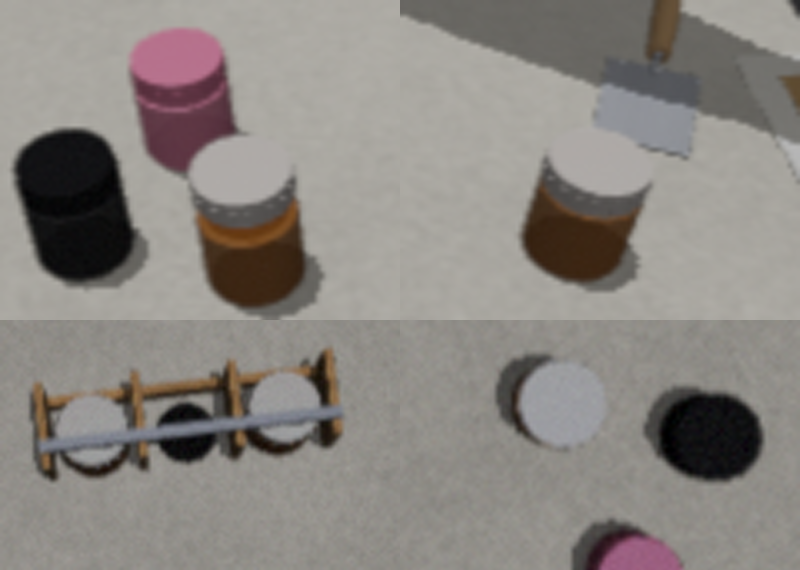

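The crop confirms it: only the jar at scene (267,195) shows bright amber neck under its cap, and jar_d's cap at (456,190) sits on its shoulder. The mat lies in the middle bay, partly hidden by the bar. Next I'll measure with relaxed thresholds.

```bash
python3 - <<'E'
from h import *
T=cv2.imread("pics/top0.png")
ti=imaging.camera_info("top")
g=cv2.cvtColor(T,cv2.COLOR_BGR2GRAY); hsv=cv2.cvtColor(T,cv2.COLOR_BGR2HSV)
def win(m,x,y,w,h):
    o=np.zeros_like(m);o[y:y+h,x:x+w]=m[y:y+h,x:x+w];return o
print("bench",T[240,330],"cap",T[215,350],"bar",[T[y,326].tolist() for y in range(146,160)])
def circ(m):
    p=np.argwhere(m)[:,::-1].astype(np.float32); return cv2.minEnclosingCircle(p),len(p)
th=(int(g[240,330])+int(g[215,350]))/2
ce,s,l=blob(win(g>th,330,200,36,32),(350,215)); print("cap",ce,s,onplane(ti,ce,.0895))
m=win(hsv[:,:,2]<40,316,138,22,24); (c,rad),n=circ(m); print("mat",c,rad,n,onplane(ti,c,0.001))
b=T.astype(int); bm=win((b[:,:,0]-b[:,:,2]>8)&(g>70),274,135,104,32)
p=np.argwhere(bm)[:,::-1].astype(np.float32); v=cv2.fitLine(p,cv2.DIST_HUBER,0,.01,.01).ravel()
t=(p-v[2:])@v[:2]; e=[v[2:]+v[:2]*q for q in(t.min(),t.max())]
P=[onplane(ti,q,.092) for q in e]; print("bar",len(p),e,P)
d=P[0]-P[1]; print("len",np.hypot(*d[:2]),"yaw of rack y-axis",np.arctan2(-d[0],d[1]))
m0=(P[0]+P[1])/2; yaw=np.arctan2(-d[0],d[1]); print("rack origin from bar",m0[:2]+.012*np.array([np.cos(yaw),np.sin(yaw)]))
E
```

```text
bench [136 142 146] cap [161 155 155] bar [[13, 14, 12], [14, 14, 13], [15, 16, 16], [25, 24, 22], [70, 62, 61], [118, 107, 107], [140, 129, 125], [129, 117, 114], [90, 82, 80], [29, 23, 24], [10, 5, 9], [10, 8, 7], [10, 7, 14], [13, 12, 14]]
cap [350.71601208 215.42598187] [341 206  21  20 331] [ 0.43444036 -0.1214678   0.0895    ]
mat (328.4444580078125, 149.55555725097656) 12.826103210449219 136 [ 0.63742264 -0.06295567  0.001     ]
bar 306 [array([281.93933, 157.49338], dtype=float32), array([372.08398, 146.70142], dtype=float32)] [array([0.59838832, 0.07198167, 0.092     ]), array([ 0.62870411, -0.183195  ,  0.092     ])]
len 0.25697116583717144 yaw of rack y-axis 0.11824889935647337
rack origin from bar [ 0.62546241 -0.05419098]
```

```bash
cat >> h.py <<'E'
from scipy.spatial.transform import Rotation as Rn
YAW=.118
def down(yaw,flip=False):
    c,s=np.cos(yaw),np.sin(yaw); k=-1 if flip else 1
    return Rn.from_matrix(np.array([[k*c,k*s,0],[k*s,-k*c,0],[0,0,-1]])).as_rotvec()
E
python3 - <<'E'
from h import *
for f in(0,1): print(f,r.inverse_kinematics([.434,-.121,.25],down(YAW,f)),r.inverse_kinematics([.434,-.121,.03],down(YAW,f)))
f=min((0,1),key=lambda f:9 if (q:=r.inverse_kinematics([.434,-.121,.25],down(YAW,f))) is None else abs(q[5]))
print("flip",f)
claw.close_gripper(20)
r.move_ptp([.434,-.121,.25],down(YAW,f))
wi=imaging.camera_info("wrist"); im=imaging.grab_frame("wrist"); cv2.imwrite("pics/w1.png",im[:,:,::-1])
np.savez("w1.npz",K=wi["intrinsics"],E=wi["extrinsics"])
print("jar",proj(wi,np.array([.434,-.121,.0895])),"bay",proj(wi,np.array([.6255,-.0542,0])),readout.read_time(),readout.read_eef_pos())
E
```

```text
0 [-0.45852908  0.08522037 -0.16863931  1.31693664  0.          2.56506357] [-0.45852908  0.26241643 -0.56601934  0.74236056  0.          2.56506357]
1 [-0.45852908  0.08522037 -0.16863931  1.31693664  0.         -0.57652908] [-0.45852908  0.26241643 -0.56601934  0.74236056  0.         -0.57652908]
flip 1
jar [320.26407291 185.14919122] bay [348.75993569 297.61802607] 3.2083 [ 0.43416621 -0.12048205  0.24997827]
```

View pics/w1.png

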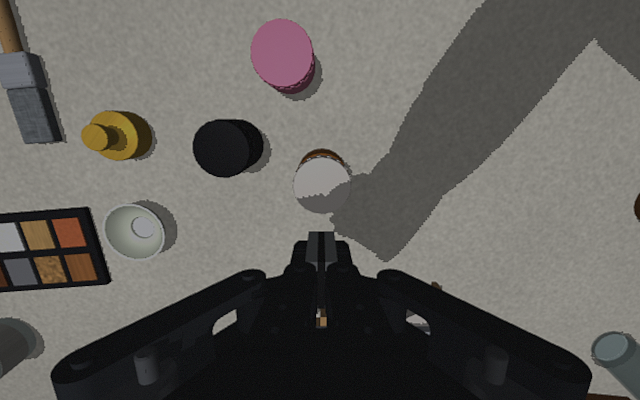

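The wrist view shows the cap at about (321,183), against a prediction of (320,185), so the jar position is good. The gripper hides the rack. Next step is the press, in small steps.

```bash
python3 - <<'E'
from h import *
print("mat by eye",onplane(imaging.camera_info("top"),(326.1,153.7),0))
x,y=.4345,-.121
r.move_straight([x,y,.105],.2)
f0=readout.read_wrist_force()[2]
for z in np.arange(.099,.0829,-.0015):
    r.move_straight([x,y,z],.03); f=readout.read_wrist_force()[2]-f0
    print(round(z,4),round(readout.read_eef_pos()[2],4),round(f,1))
    if z<.0845 and f>12 or f>35: break
r.hold(.3)
r.move_straight([x,y,.20],.25)
r.move_straight([x-.12,y+.1,.25],.3)
for n in("scene","top"): cv2.imwrite(f"pics/{n}1.png",imaging.grab_frame(n)[:,:,::-1])
S=cv2.imread("pics/scene1.png");T=cv2.imread("pics/top1.png")
R=lambda im,x,y,w,h,k:cv2.resize(im[y:y+h,x:x+w],None,fx=k,fy=k,interpolation=cv2.INTER_CUBIC)
cv2.imwrite("pics/crop2.png",np.hstack([R(S,215,150,100,150,4),R(T,290,130,100,150,4)]))
g=cv2.cvtColor(T,cv2.COLOR_BGR2GRAY);m=np.zeros_like(g);m[200:232,330:366]=g[200:232,330:366]>148
ce,s,_=blob(m,(350,216));print("cap",ce,s,onplane(imaging.camera_info("top"),ce,.076),readout.read_time())
E
```

```text
mat by eye [ 0.62479081 -0.05574901  0.        ]
0.099 0.0992 0.4
0.0975 0.0975 -0.4
0.096 0.0959 -0.9
0.0945 0.0944 -0.3
0.093 0.093 1.6
0.0915 0.0914 -0.3
0.09 0.0898 -0.1
0.0885 0.0883 -0.6
0.087 0.0869 -1.7
0.0855 0.0854 -0.8
0.084 0.0841 -0.3
cap [350.36363636 215.39589443] [340 205  24  22 341] [ 0.43468816 -0.12173038  0.076     ] 8.65
```

View pics/crop2.png

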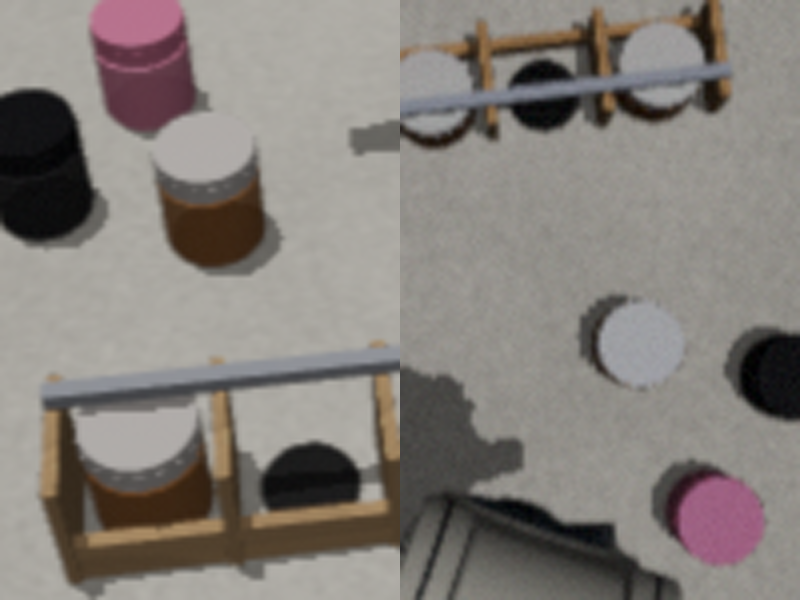

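The cap at scene (266,187) now sits about on the shoulder, and the bright neck has gone. No firm contact force was recorded at the end, so I'll press again until the force builds. Then I'll grip the jar and drag it in front of the bay.

```bash
python3 - <<'E'
from h import *
x,y=.4345,-.1215
r.move_straight([x,y,.12],.3); r.move_straight([x,y,.087],.1)
f0=readout.read_wrist_force()[2]; ok=0
for z in np.arange(.0855,.0729,-.001):
    r.move_straight([x,y,z],.03); f=readout.read_wrist_force()[2]-f0
    print(round(z,4),round(readout.read_eef_pos()[2],4),round(f,1))
    if f>15: ok=1;break
r.move_straight([x,y,.16],.25)
if ok:
    claw.let_go()
    r.move_straight([x,y,.032],.15)
    claw.close_gripper(25)
    print("w",readout.read_grip_width(),readout.read_gripper_force(),readout.read_wrist_force())
print(readout.read_time())
E
```

```text
0.0855 0.086 -1.4
0.0845 0.0845 -2.0
0.0835 0.084 6.6
0.0825 0.0839 18.8
w 0.06311465088959488 26.251509189605713 [-0.22628951  1.78075311  6.0794598 ]
13.5333
```

```bash
python3 - <<'E'
from h import *
u=np.array([np.cos(YAW),np.sin(YAW)]); B=np.array([.625,-.055])
p=B-.060*u
r.move_straight([*p,.032],.1)
print(readout.read_eef_pos(),readout.read_wrist_force(),readout.read_grip_width())
claw.let_go()
r.move_straight([*p,.16],.2)
q=B-.135*u
claw.close_gripper(20)
r.move_straight([*q,.16],.2)
cv2.imwrite("pics/top2.png",imaging.grab_frame("top")[:,:,::-1])
T=cv2.imread("pics/top2.png")
cv2.imwrite("pics/crop3.png",cv2.resize(T[110:230,260:420],None,fx=5,fy=5,interpolation=cv2.INTER_CUBIC))
print("pred cap px",proj(imaging.camera_info("top"),np.array([*p,.076])),readout.read_time())
E
```

```text
[ 0.56504718 -0.06255504  0.03287495] [-4.21774608 -3.20268149  6.05258444] 0.06309815197252001
pred cap px [329.18650584 169.72990802] 17.6167
```

View pics/crop3.png

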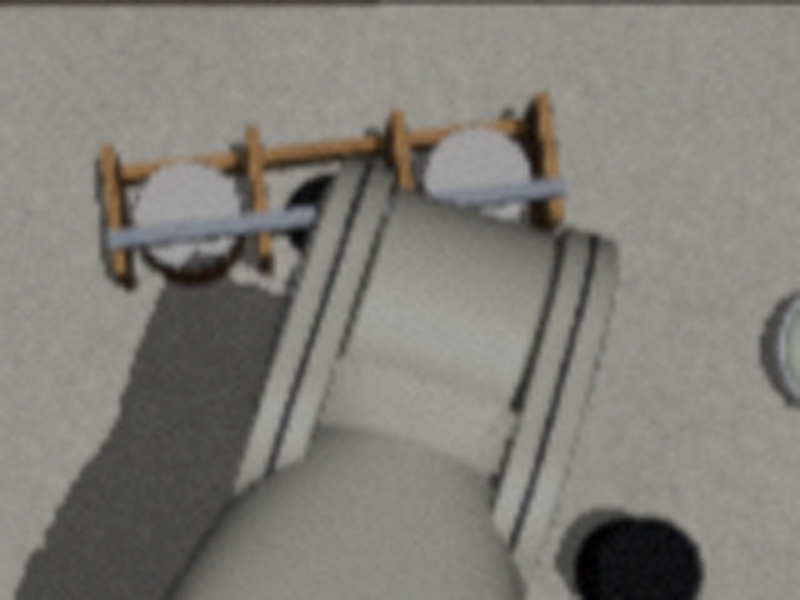

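The arm hides the jar in the top view. I'll check with the scene camera, and the top camera after moving aside.

```bash
python3 - <<'E'
from h import *
u=np.array([np.cos(YAW),np.sin(YAW)]); B=np.array([.625,-.055])
r.move_straight([.42,.06,.2],.3)
S=imaging.grab_frame("scene")[:,:,::-1];T=imaging.grab_frame("top")[:,:,::-1]
R=lambda im,x,y,w,h,k:cv2.resize(im[y:y+h,x:x+w],None,fx=k,fy=k,interpolation=cv2.INTER_CUBIC)
cv2.imwrite("pics/crop4.png",np.hstack([R(S,215,190,150,110,8/3),R(T,270,120,110,81,400/110)[:293]]))
T=np.ascontiguousarray(T);g=cv2.cvtColor(T,cv2.COLOR_BGR2GRAY);m=np.zeros_like(g);m[156:185,312:346]=g[156:185,312:346]>150
ce,s,_=blob(m,(329,170));P=onplane(imaging.camera_info("top"),ce,.076)[:2]
d=P-B;print("cap",ce,s,P,"rack frame",d@u,d@[-u[1],u[0]],readout.read_time())
E
```

```text
cap [329.83038869 169.8975265 ] [321 161  19  19 283] [ 0.56493096 -0.06390508] rack frame -0.06069968932239485 -0.0017714443190657784 18.3833
```

View pics/crop4.png

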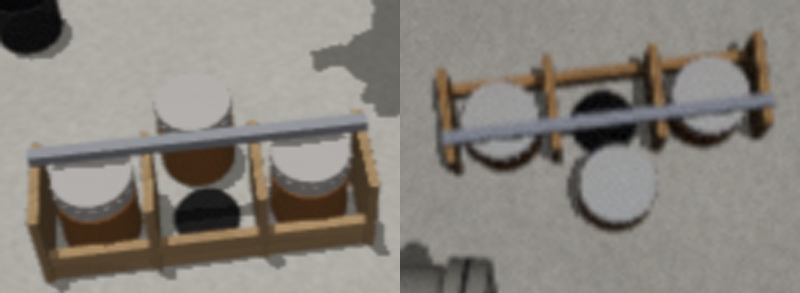

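The jar stands in front of the middle bay, 1.8 mm off its line, with the cap home. Now the push from behind with closed fingers.

```bash
python3 - <<'E'
from h import *
u=np.array([np.cos(YAW),np.sin(YAW)]); n=np.array([-u[1],u[0]]); B=np.array([.625,-.055])
P=lambda x,z:[*(B+x*u-.0013*n),z]
r.move_straight(P(-.135,.2),.3); r.move_straight(P(-.135,.045),.15)
f0=np.array(readout.read_wrist_force()); r.move_straight(P(-.10,.045),.06)
for x in np.arange(-.095,-.0339,.0025):
    r.move_straight(P(x,.045),.04); f=np.array(readout.read_wrist_force())-f0
    print(round(x,4),np.round([f[:2]@u,f[:2]@n,f[2]],1))
    if -f[:2]@u>10: break
r.hold(.2)
r.move_straight(P(-.12,.045),.15); r.move_straight(P(-.12,.2),.25); r.move_straight([.40,.10,.25],.3)
S=imaging.grab_frame("scene")[:,:,::-1];T=np.ascontiguousarray(imaging.grab_frame("top")[:,:,::-1])
R=lambda im,x,y,w,h,k:cv2.resize(im[y:y+h,x:x+w],None,fx=k,fy=k,interpolation=cv2.INTER_CUBIC)
cv2.imwrite("pics/crop5.png",np.hstack([R(S,215,190,150,110,8/3),R(T,270,120,110,81,400/110)[:293]]))
print(readout.read_time())
E
```

```text
-0.095 [-0.2 -1.2 -0.1]
-0.0925 [-1.7 -0.6 -0.2]
-0.09 [-1.1 -1.1 -0.3]
-0.0875 [-1.8 -1.2 -0.1]
-0.085 [-0.8 -0.9 -0.8]
-0.0825 [-1.2 -2.2 -1. ]
-0.08 [-1.1 -1.5 -0.4]
-0.0775 [-1.  -1.4 -0.1]
-0.075 [-1.8 -0.8 -1.6]
-0.0725 [-1.1 -0.6 -1.2]
-0.07 [-0.7 -1.3 -0.6]
-0.0675 [-1.1 -0.8 -0.6]
-0.065 [-0.5 -1.  -0.3]
-0.0625 [-1.1 -0.6 -0.3]
-0.06 [-0.7 -1.9 -0.2]
-0.0575 [-2.  -1.6 -0.4]
-0.055 [-1.7 -1.3 -1.3]
-0.0525 [-1.5 -1.4 -0.8]
-0.05 [-1.  -0.9 -0.1]
-0.0475 [-1.4 -1.1 -0.4]
-0.045 [-0.9 -0.5 -0.4]
-0.0425 [-1.1 -0.4 -0.5]
-0.04 [-2.2 -1.1 -0.6]
-0.0375 [-10.6  -0.9   5.9]
29.5833
```

View pics/crop5.png

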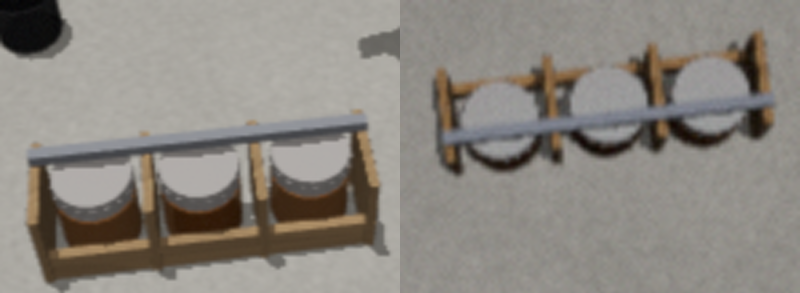

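The jar is fully in the middle bay against the fence, upright and in line with its neighbours. The push force rose at the fence and the arm is clear, so I'm handing in.

```bash
python3 -c "
from workcell import finish_job
print(finish_job())"
```

```text
the job is handed in; nothing more can be done
None
```

The proud amber jar's cap is pressed home, the jar stands against the back fence of the middle bay, and the job was handed in at about 30 s of the 58 s allowed; no verdict was returned.

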